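Close up the terminal row on the rail and bolt it in

ROBOT

A 6-joint arm with a two-finger parallel gripper is mounted at the origin on the work surface. World frame = base frame: x ahead of the robot, y to its left, z up, the work surface at z = 0. Lengths are in m, angles in rad, forces in N, time in s.
With the tool pointing down it reaches from about 0.35 to 0.8 m from the base axis. Payload 7.3 kg.
Tool frame: the origin (TCP) lies between the finger pads; the fingertips stand 25 mm ahead of it and the grasp point (between the pads) lies 6 mm ahead of it (r.tip_extent is the distance from the TCP to the fingertips, in m); z points along the fingers, y is the line along which they close (so a half turn about z gives the same grasp; the last joint's range is limited). The gripper opens to 85 mm and grips with 20 to 120 N. Pads are 22 mm wide; open, the fingers measure 114 mm over their backs; the gripper's body (76 mm by 85 mm) begins 54 mm behind the grasp point. The pads swing forward as they close: fully open they stand 13 mm farther back than shut.
Start: joints at [1.16, 0.342, 1.524, -0, 1.275, -0.146], TCP at [0.137, 0.507, 0.256] pointing down, gripper open.
Joint ranges: [-2.53, 2.53], [-0.77, 2.02], [0.04, 2.7], [-1, 4.14], [0.28, 2.66], [-3.11, 3.11]. Speed limits (rad/s): [2.57, 2.57, 3.14, 3.14, 3.14, 3.14].

INTERFACE

Orientations are given as a unit quaternion [x, y, z, w].
In Python, from workcell import r, command_gripper, optics gives the robot as it stands. The module is installed in compiled form; this text tells all that it offers. Calls block until the motion is done:
- r.reach(position, orientation): joint-space move of the TCP to a pose.
- r.move_straight(position, orientation=None, speed=0.15, max_force=None): straight line of the TCP; orientation=None keeps the orientation; speed is the mean speed in m/s. With max_force (N) it stops when the force on the tool has changed by that much, and returns True; else False.
- r.movej(angles): joint-space move.
- command_gripper(opening, force=None): finger opening in m; force is the grip in N (None keeps the last); returns when the fingers have stopped.
- r.hold(seconds).
- r.solve_ik(position, orientation): joint angles nearest the present ones, or None.
- r.read_state(): the state.
- optics.get_image(name): name is "scene" or "side" or "wrist"; returns (picture, depth): 384x512x3 uint8, red, green, blue; 384x512 float32, m along the optical axis (not along the pixel's ray), 0 where there is no reading.
- optics.camera_model(name): a dict with "K" (3x3 intrinsics, pixels), "k1" (the pictures are not rectified: a ray, as slopes to the right and down, at radius r is drawn at 1 + k1 r^2 times it, then the intrinsics apply), "R" (3x3) and "t" (3): a world point X has camera coordinates R X + t; the wrist camera has in their place "tool_from_camera" (4x4, takes a point from camera to tool coordinates, whose origin is the TCP and whose axes are the flange's). Camera axes: x right, y down, z forward; pixel columns grow to the right and rows downward; lengths in m; the calibration is good to about 2 mm. A picture is of the moment at which its call begins: read the wrist's pose just before it. camera_model takes no time and is no camera call.
A pose or a line that the arm cannot do raises r.PlanningError and nothing moves.
- r.finish_job(): hands the job in; it is judged then, once.
The state is a dict: "time_s": time; "joint_positions": joint angles; "dq": joint speeds; "tau": joint torques, N m; "eef_pos": TCP position; "eef_rot": TCP orientation; "contact_force": force on the tool from outside, world axes, zero at the start; "torque": the same for the moment, N m; "grip_width": finger opening in m; "grip_force": force on a finger pad.
Only numpy, scipy, OpenCV 4.12 (cv2) and the standard library are available. Lean on these libraries where they do the work, as an engineer would, in place of code of your own. Each camera call takes 0.05 s, during which the arm holds its last target. There are 200 camera calls.

TASK

Push the row of five terminal blocks along the rail, from its tail so that it stays together as one train, until the front one is fully home against the orange end stop and no gaps are left. Then push the red tab so that the locking bolt slides fully across the rail behind the row. Only push: do not lift the blocks or take any of them off the rail, and leave the other things on the bench where they are.

Things in the scene. Friction and masses are not known exactly. Their poses are not given: they have to be found in the camera images.
- rail: Steel mounting rail, 35 mm wide and 300 mm long, on a 90 x 320 mm plywood strip 6 mm thick, fixed to the bench. Its top is 13.5 mm above the bench. Origin: on the bench surface under the rail's centre line. Its own y axis runs along the rail towards the stop, x across the rail towards the bolt side, z up. The rail spans y = -130 to 170 mm.
- stop_face (a point): Centre of the face of the orange end stop that the row must meet, 33.5 mm above the bench, at x = 0, y = 145 mm in the rail's frame. The stop is 56 mm wide, 18 mm thick, its top 56.5 mm above the bench. The face looks along the rail's -y.
- bolt_tab (a point): Centre of the outer face of the red upright tab of the locking bolt: the face to push, towards the rail (the rail's -x). The tab is 10 mm thick, 34 mm wide along the rail, from 17 to 62 mm above the bench; this point is at 39.5 mm. In the rail's frame: y = 45 mm, x = 116 mm minus the joint value. An aluminium guide stands between tab and rail (x = 44 to 68 mm, y = 28 to 62 mm, 35 mm high).
- bolt_nose (a point): Centre of the inner end of the bolt, a steel bar 10 x 10 mm, its underside 17 mm above the bench. In the rail's frame y = 45 mm, and x = 36 mm (open, clear of the blocks) to 0 (shut: across the rail, its near side 5 mm behind the back of a row that is fully home). It cannot shut while a block stands in its way.
- bolt (a joint): Slide of the locking bolt: 0 open, 0.036 m fully across the rail, where it meets a hard limit. It slides with about 1.2 N of friction and stays where it is left; starts at 0 to 0.008.
- block1_center (a point): Centre of terminal block 1 (grey, the front of the row, nearest the stop): half-way through its 18 mm thickness, 24 mm above its underside and 31 mm above the bench.
- block1: Terminal block 1: loose on the rail, 50-100 g, 18 mm thick along the rail, 50 mm across it (32 mm in its top 12 mm), 48 mm high, top 55 mm above the bench. Straddles the rail with 0.8 mm play each side and slides with light friction. Origin at the centre of its underside, axes parallel to the rail's.
- block2_center (a point): Centre of terminal block 2 (blue, second): half-way through its 18 mm thickness, 24 mm above its underside and 31 mm above the bench.
- block2: Terminal block 2: loose on the rail, 50-100 g, 18 mm thick along the rail, 50 mm across it (32 mm in its top 12 mm), 48 mm high, top 55 mm above the bench. Straddles the rail with 0.8 mm play each side and slides with light friction. Origin at the centre of its underside, axes parallel to the rail's.
- block3_center (a point): Centre of terminal block 3 (grey, third): half-way through its 18 mm thickness, 24 mm above its underside and 31 mm above the bench.
- block3: Terminal block 3: loose on the rail, 50-100 g, 18 mm thick along the rail, 50 mm across it (32 mm in its top 12 mm), 48 mm high, top 55 mm above the bench. Straddles the rail with 0.8 mm play each side and slides with light friction. Origin at the centre of its underside, axes parallel to the rail's.
- block4_center (a point): Centre of terminal block 4 (grey, fourth): half-way through its 18 mm thickness, 24 mm above its underside and 31 mm above the bench.
- block4: Terminal block 4: loose on the rail, 50-100 g, 18 mm thick along the rail, 50 mm across it (32 mm in its top 12 mm), 48 mm high, top 55 mm above the bench. Straddles the rail with 0.8 mm play each side and slides with light friction. Origin at the centre of its underside, axes parallel to the rail's.
- block5_center (a point): Centre of terminal block 5 (green, the tail of the row, furthest from the stop): half-way through its 18 mm thickness, 24 mm above its underside and 31 mm above the bench.
- block5: Terminal block 5: loose on the rail, 50-100 g, 18 mm thick along the rail, 50 mm across it (32 mm in its top 12 mm), 48 mm high, top 55 mm above the bench. Straddles the rail with 0.8 mm play each side and slides with light friction. Origin at the centre of its underside, axes parallel to the rail's.
- spare: Bystander, to be left alone: spare grey terminal block, like the others, on the bench beside the rail on the bolt side. Origin at its underside.
- driver: Bystander, to be left alone: screwdriver, 170 mm, lying along the rail on the other side, about 110 mm from its centre line. Origin at its underside.
- jar: Bystander, to be left alone: small jar, 44 mm wide and 55 mm high, beside the stop on the bolt side. Origin at its underside.
- meter: Bystander, to be left alone: yellow hand-held multimeter, 165 x 85 x 34 mm. Origin at its underside.
- board: Bystander, to be left alone: green circuit board on spacers, 130 x 100 mm. Origin at its underside.

How it is judged:
On the way, in this order (a step that is already met when the one before it is completed fails the run):
1. the five blocks are pushed home against the stop with the bolt still open (y of block1_center in the frame of rail above 0.132 m and y of block2_center in the frame of rail above 0.114 m and y of block3_center in the frame of rail above 0.096 m and y of block4_center in the frame of rail above 0.078 m and y of block5_center in the frame of rail above 0.06 m and z of each of block1_center, block2_center, block3_center, block4_center, block5_center in the frame of rail below 0.035 m and angle between each of block1, block2, block3, block4, block5's own z axis and vertical below 0.1 rad and value of joint bolt below 0.018 m), for 0.2 s.
2. the bolt is pushed fully across behind the row (y of block1_center in the frame of rail above 0.131 m and y of block2_center in the frame of rail above 0.113 m and y of block3_center in the frame of rail above 0.095 m and y of block4_center in the frame of rail above 0.077 m and y of block5_center in the frame of rail above 0.059 m and value of joint bolt above 0.032 m), for 0.2 s.
At the end, for the whole second after the job is handed in: All five blocks stand upright on the rail (tilt under 0.1 rad), each within 5 mm of its fully home place (front block on the stop, the rest touching behind it), at rest, and the bolt is at least 32 mm of its 36 mm across the rail (all of step 2 and z of each of block1_center, block2_center, block3_center, block4_center, block5_center in the frame of rail below 0.035 m and angle between each of block1, block2, block3, block4, block5's own z axis and vertical below 0.1 rad and linear speed of each of block1, block2, block3, block4, block5 below 0.01 m/s).
It fails at once if a block is lifted, more than 8 mm above where it rides on the rail (z of any of block1_center, block2_center, block3_center, block4_center, block5_center in the frame of rail above 0.0393 m).
It fails at once if a block is tipped over or off the rail (angle between any of block1, block2, block3, block4, block5's own z axis and vertical above 0.35 rad or x of any of block1_center, block2_center, block3_center, block4_center, block5_center in the frame of rail above 0.012 m or x of any of block1_center, block2_center, block3_center, block4_center, block5_center in the frame of rail below -0.012 m).
It fails at once if the row is pulled apart: its gaps add up to more than about 18 mm (distance between block1_center and block5_center above 0.09 m).
It fails at once if another thing on the bench is moved more than 15 mm (distance of any of spare, driver, jar, meter, board from where it was at the start of the episode above 0.015 m).
It also fails if it takes over 42 s, if anything falls off the work surface, if the arm or the gripper's body presses on something with over 40 N, if the wrist force passes 120 N, or if a joint passes its speed limit or range.

## Working session

There is one attempt and no reset: what is moved stays moved. The work goes in short steps, each a Python script; the robot and the scene stay as the last script left them, time stands still between calls to the robot, and variables do not carry over. Pictures are saved under pics/ and viewed, at most 10 in all, crops included, and the job is handed in when it is done.

```bash
mkdir -p pics; python3 - <<'E'
from workcell import r, optics
import cv2,numpy as np
for n in ("scene","side"):
    im,d=optics.get_image(n); cv2.imwrite(f"pics/{n}0.png",im[:,:,::-1]); np.save(f"{n}_d.npy",d); np.save(f"{n}_im.npy",im)
    print(n,optics.camera_model(n))
s=r.read_state(); print(s["time_s"],s["eef_pos"],s["eef_rot"],r.tip_extent)
E
```

```text
scene {'K': array([[468.8093502 ,   0.        , 249.72652175],
       [  0.        , 468.8093502 , 192.21147775],
       [  0.        ,   0.        ,   1.        ]]), 'k1': 0.004056141305742747, 'R': array([[ 0.81052433,  0.58560715,  0.01070397],
       [ 0.50474126, -0.68909537, -0.51998446],
       [-0.29713056,  0.42686279, -0.85410865]]), 't': array([-0.43085461, -0.22803293,  1.40618105])}
side {'K': array([[417.85952216,   0.        , 259.81202485],
       [  0.        , 417.85952216, 191.4240404 ],
       [  0.        ,   0.        ,   1.        ]]), 'k1': -0.15595183884152114, 'R': array([[-0.82178641, -0.56979344,  0.00159248],
       [-0.43631606,  0.62747583, -0.64490494],
       [ 0.36646336, -0.53066894, -0.76426114]]), 't': array([0.4437607 , 0.24298405, 0.91765027])}
0.1 [0.13725948 0.50639441 0.25568196] [ 1.31994824e-01  9.91250140e-01 -6.99182933e-04 -1.93530422e-04] 0.025
```

View pics/scene0.png

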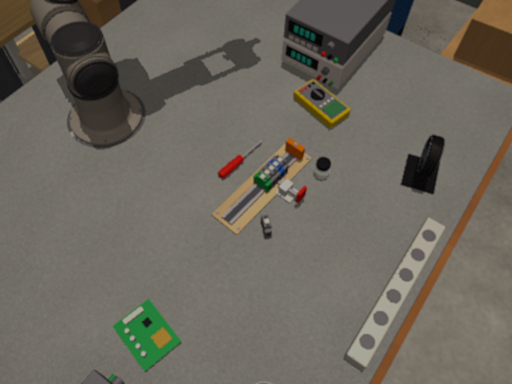

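View pics/side0.png

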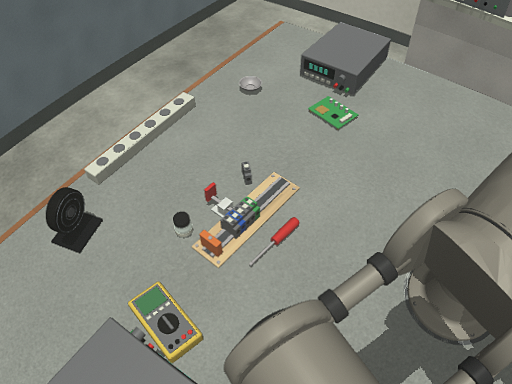

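The scene view shows the rail running from about (232,215) to the orange stop at (295,150), with the red tab at (301,194), the jar at (322,167) and the spare at (267,226). In the side view the stop is at (211,243), the green tail block at (252,206) and the red tab at (210,191). I'll enlarge both.

```bash
python3 - <<'E'
import cv2,numpy as np
a=np.load("scene_im.npy")[130:240,205:345,::-1]; b=np.load("side_im.npy")[160:275,180:310,::-1]
cv2.imwrite("pics/crop_scene.png",cv2.resize(a,None,fx=5,fy=5,interpolation=cv2.INTER_CUBIC))
cv2.imwrite("pics/crop_side.png",cv2.resize(b,None,fx=5,fy=5,interpolation=cv2.INTER_CUBIC))
E
```

```text
(no output)
```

View pics/crop_scene.png

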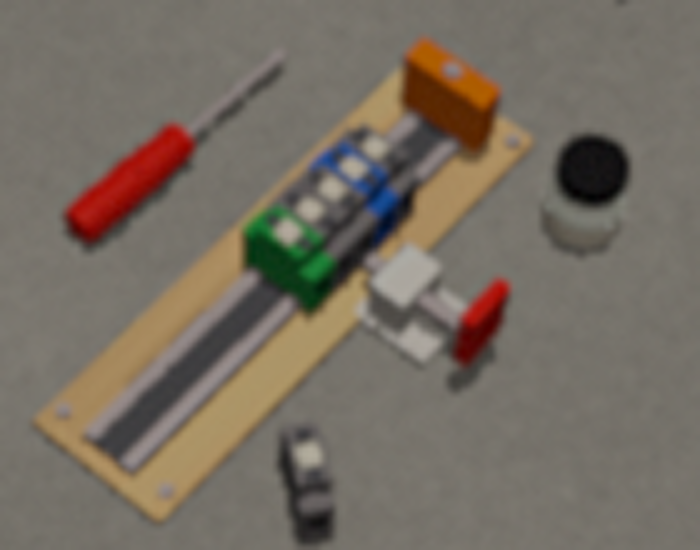

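View pics/crop_side.png

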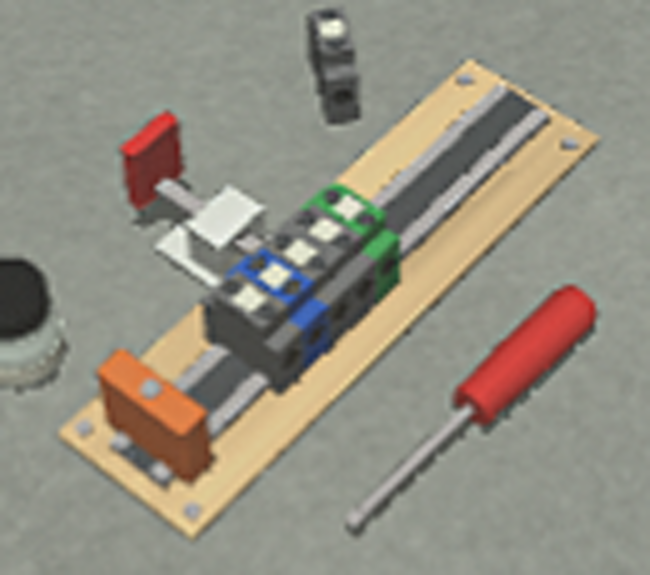

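In the scene crop the stop screw is at (453,70), the plywood corners at (37,420), (160,520) and (533,138), the tail label at (289,232) and the tab top at about (490,300). In the side crop the same points are at (151,388), (600,138), (470,60), (60,433), (348,207) and (150,133). I'll triangulate them.

```bash
cat > h.py <<'E'
import numpy as np,cv2
from workcell import r,optics
def ray(c,u,v):
    m=optics.camera_model(c) if isinstance(c,str) else c
    x,y=cv2.undistortPoints(np.array([[[u,v]]],float),m["K"],np.array([m["k1"],0,0,0.]))[0,0]
    d=m["R"].T@np.array([x,y,1.]); return -m["R"].T@m["t"],d/np.linalg.norm(d)
def tri(a,b):
    A=np.zeros((3,3));B=np.zeros(3)
    for o,d in(a,b):
        P=np.eye(3)-np.outer(d,d);A+=P;B+=P@o
    X=np.linalg.solve(A,B);e=[np.linalg.norm((np.eye(3)-np.outer(d,d))@(X-o)) for o,d in(a,b)]
    return X,max(e)
E
python3 - <<'E'
from h import *
P=dict(stopscrew=(453,70,151,388),tailD=(37,420,600,138),tailB=(160,520,470,60),headB=(533,138,60,433),scTD=(64,411,570,144),scTB=(166,491,465,80),scHB=(513,142,85,428),b5=(289,232,348,207),b1=(375,150,248,297),tab=(490,300,150,133))
X={}
for k,(a,b,c,d) in P.items():
    f=lambda u,o:(u+.5)/5-.5+o
    X[k],e=tri(ray("scene",f(a,205),f(b,130)),ray("side",f(c,180),f(d,160)));print(k,X[k].round(4),round(e,4))
n=np.linalg.norm
print("len",n(X['headB']-X['tailB']),"wid",n(X['tailD']-X['tailB']))
# fit rail frame 2D (screw pair pitch unknown): use ply corners + stop screw
R=np.array([[45,-140],[-45,-140],[45,180],[0,154]])/1e3
W=np.array([X[k][:2] for k in('tailB','tailD','headB','stopscrew')])
c=R.mean(0);w=W.mean(0);U,S,V=np.linalg.svd((R-c).T@(W-w));M=(U@V).T;o=w-M@c
print("M",M,"o",o,"yaw",np.arctan2(M[1,0],M[0,0]),"res",(W-(R@M.T+o)).round(4))
for k in X:print(k,(M.T@(X[k][:2]-o)).round(4),X[k][2].round(4))
np.savez("rail.npz",M=M,o=o)
E
```

```text
stopscrew [0.5335 0.2106 0.0573] 0.0005
tailD [ 0.4639 -0.0769  0.0058] 0.0008
tailB [ 0.5519 -0.0851  0.006 ] 0.0004
headB [0.5788 0.2324 0.0062] 0.0003
scTD [ 0.4735 -0.064   0.0068] 0.0005
scTB [ 0.5451 -0.0702  0.0072] 0.0006
scHB [0.571  0.2232 0.0061] 0.0001
b5 [0.5218 0.0708 0.0561] 0.0008
b1 [0.5288 0.1421 0.0554] 0.0012
tab [0.6302 0.0936 0.062 ] 0.0006
len 0.31858080749510104 wid 0.08844433303974004
M [[ 0.99635789  0.08526991]
 [-0.08526991  0.99635789]] o [0.51967642 0.0577684 ] yaw -0.08537358327464059 res [[-0.0007  0.0005]
 [ 0.001   0.001 ]
 [-0.001  -0.0009]
 [ 0.0007 -0.0006]]
stopscrew [0.0008 0.1534] 0.0573
tailD [-0.0441 -0.1389] 0.0058
tailB [ 0.0443 -0.1396] 0.006
headB [0.0441 0.179 ] 0.0062
scTD [-0.0356 -0.1253] 0.0068
scTB [ 0.0362 -0.1253] 0.0072
scHB [0.037  0.1692] 0.0061
b5 [0.001  0.0132] 0.0561
b1 [0.0019 0.0849] 0.0554
tab [0.107  0.0451] 0.062
```

The rail fit is good: residuals are about 1 mm, the heights match, and the 320 x 90 size is confirmed. The tail block is at y≈13 mm and the bolt at ≈4 mm. Next is the push.

```bash
cat >> h.py <<'E'
z=np.load("rail.npz") if __import__("os").path.exists("rail.npz") else None
if z is not None:
    M,o=z["M"],z["o"]
    def w(x,y,h): return np.r_[M@[x,y]+o,h]
    def loc(): s=r.read_state();return (M.T@(s["eef_pos"][:2]-o)).round(4),s["eef_pos"][2].round(4),s["contact_force"].round(2),round(s["time_s"],2)
    from scipy.spatial.transform import Rotation as Ro
    def q(sg):
        tx=sg*np.r_[M[:,1],0];tz=np.array([0,0,-1.]);return Ro.from_matrix(np.c_[tx,np.cross(tz,tx),tz]).as_quat()
E
python3 - <<'E'
from h import *
from workcell import command_gripper
j=np.array(r.read_state()["joint_positions"])
c=[(np.abs(k-j).max(),sg) for sg in(1,-1) if (k:=r.solve_ik(w(0,-.04,.15),q(sg))) is not None];print(c)
Q=q(min(c)[1])
command_gripper(0.0)
r.reach(w(0,-.04,.15),Q);print(loc())
r.move_straight(w(0,-.04,.048),Q,0.1);print(loc())
m=r.read_state()["eef_rot"];im,_=optics.get_image("scene");cv2.imwrite("pics/pre.png",cv2.resize(im[130:240,205:345,::-1],None,fx=5,fy=5,interpolation=cv2.INTER_CUBIC))
E
```

```text
[(np.float64(1.2737307054202693), 1)]
(array([-0.    , -0.0392]), np.float64(0.1502), array([ 0.41, -0.26, -0.08]), 3.11)
(array([ 0.0004, -0.04  ]), np.float64(0.0485), array([-0.49, -0.01,  0.2 ]), 4.28)
```

View pics/pre.png

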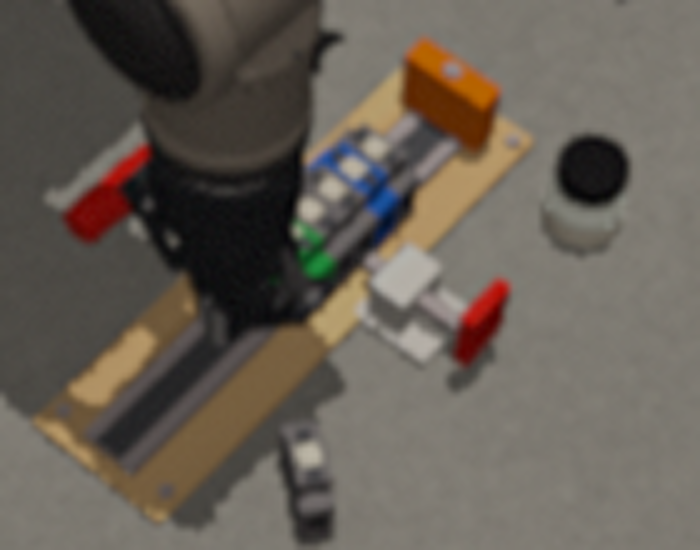

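The fingers are behind the green tail block (~(300,260)) and the row hasn't moved. I'll push until there is a force rise near TCP y≈44 mm.

```bash
python3 - <<'E'
from h import *
Q=q(1)
print(r.move_straight(w(0,0.0,.048),Q,0.03,8),loc())
print(r.move_straight(w(0,0.056,.048),Q,0.025,8),loc())
r.hold(.3);print(loc())
im,_=optics.get_image("side");cv2.imwrite("pics/home.png",cv2.resize(im[160:275,180:310,::-1],None,fx=5,fy=5,interpolation=cv2.INTER_CUBIC))
E
```

```text
False (array([-0., -0.]), np.float64(0.048), array([ 0.54, -0.99, -0.7 ]), 5.81)
True (array([-0.0004,  0.0436]), np.float64(0.0477), array([ 0.84, -2.22,  0.78]), 7.39)
(array([-0.0008,  0.0434]), np.float64(0.0472), array([-1.36,  0.58,  0.61]), 7.69)
```

View pics/home.png

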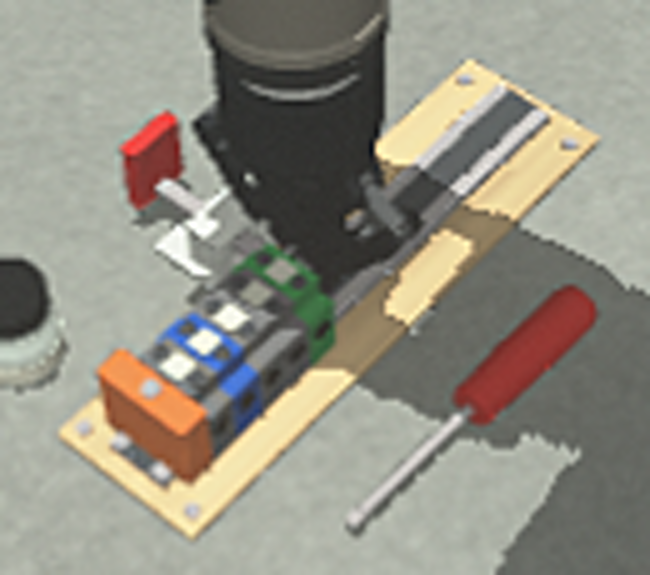

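The row sits against the stop, with the front block's label at (180,365) and the tail at (290,270). TCP y=43.4 mm agrees with the predicted 44. I'll press once more and hold, then back off and do the bolt.

```bash
python3 - <<'E'
from h import *
Q=q(1)
print(r.move_straight(w(0,0.054,.048),Q,0.015,10),loc())
r.hold(.3)
r.move_straight(w(0,0.02,.048),Q,0.06)
r.move_straight(w(0,0.02,.14),Q,0.12)
im,_=optics.get_image("scene");cv2.imwrite("pics/back.png",cv2.resize(im[130:240,205:345,::-1],None,fx=5,fy=5,interpolation=cv2.INTER_CUBIC))
r.move_straight(w(.155,0.045,.14),Q,0.12)
r.move_straight(w(.155,0.045,.053),Q,0.1);print(loc())
im,_=optics.get_image("side");cv2.imwrite("pics/tab.png",cv2.resize(im[160:275,180:310,::-1],None,fx=5,fy=5,interpolation=cv2.INTER_CUBIC))
E
```

```text
True (array([-0.0011,  0.0435]), np.float64(0.047), array([ 0.72, -0.23,  0.71]), 8.04)
(array([0.1555, 0.0451]), np.float64(0.0538), array([0.58, 0.19, 0.43]), 12.32)
```

View pics/tab.png

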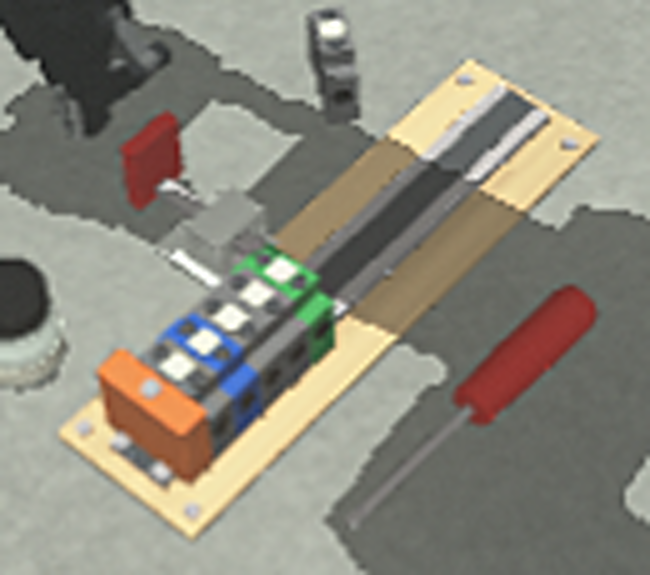

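The row is home with no gaps, and the fingers at about (95,120) are outside the red tab at (150,160). I'll push the tab until it meets the hard limit, expected near x≈94 mm.

```bash
python3 - <<'E'
from h import *
Q=q(1)
print(r.move_straight(w(.084,0.045,.053),Q,0.04,12),loc())
r.hold(.3);print(loc())
print(r.move_straight(w(.084,0.045,.053),Q,0.015,12),loc())
r.hold(.3)
r.move_straight(w(.14,0.045,.053),Q,0.1)
r.move_straight(w(.155,0.0,.2),Q,0.15);print(loc())
for n,s in(("scene",np.s_[130:240,205:345,::-1]),("side",np.s_[160:275,180:310,::-1])):
    im,_=optics.get_image(n);cv2.imwrite(f"pics/end_{n}.png",cv2.resize(im[s],None,fx=5,fy=5,interpolation=cv2.INTER_CUBIC))
E
```

```text
True (array([0.0937, 0.0451]), np.float64(0.0533), array([ 1.8 , -1.3 ,  1.68]), 13.78)
(array([0.0937, 0.0451]), np.float64(0.053), array([ 3.43, -0.7 ,  2.33]), 14.08)
True (array([0.0938, 0.0451]), np.float64(0.0532), array([2.48, 0.16, 2.49]), 14.42)
(array([0.1544, 0.0002]), np.float64(0.1989), array([-0.49, -0.04, -1.08]), 16.51)
```

View pics/end_side.png

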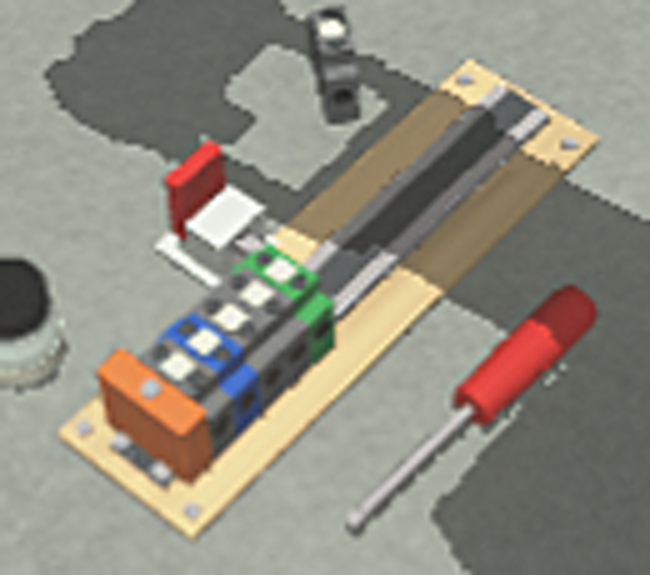

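The row is unchanged and tight. The tab's top is now at (196,168), next to the guide. I'll check its travel numerically before handing in.

```bash
python3 - <<'E'
from h import *
v=[]
for a in((150,133),(196,168)):
    p,d=ray("side",(a[0]+.5)/5-.5+180,(a[1]+.5)/5-.5+160);X=p+d*(.062-p[2])/d[2];v.append(M.T@(X[:2]-o))
print(v)
if v[1][0]<.079: print(r.finish_job())
E
```

```text
[array([0.1064618, 0.0447242]), array([0.0727515 , 0.04664624])]
the job is handed in; nothing more can be done
None
```

The job is handed in: the five blocks are home against the orange stop with no visible gaps. The bolt is across the rail at its hard limit, with the tab measured about 34 mm further in than at the start. No result came back from the judging.

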